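# Sort the ratchet clamps into their racks

## Task

Three alike ratchet clamps lie on the left of the shelf top: two are ratcheted shut and go into the double rack, one in each pocket; the one left standing open is suspect and goes into the single rack. Before putting it away squeeze its handles fully shut where it lies on the shelf top and let go of it, to see that the ratchet holds, then take hold of it afresh. Lay every clamp flat on its rack, shut, handles right inside the pocket and jaws out in front with the pivot on the rack's front floor; never let a shut clamp spring open, and leave the nut, the bolt and the roll of tape where they are.

Things in the scene. Friction and masses are not known exactly. Their poses are not given: they have to be found in the camera images.
- clamp_0_pivot (a point): Centre of the pivot block of a ratchet clamp (pinch-off pliers, all three alike), 7.5 mm above its underside; lies flat, 160 mm long, 32 mm wide when shut, 0.16 kg. Block: 32 mm along x, 26 mm across y, flat sides, 12 mm high, a 22 mm disc 3 mm high on top. +x to the handle ends, -x to the jaw tips, z up. Jaws: two 9 mm steel bars reaching to x = -60 mm.
- clamp_0_tail (a point): Point 90 mm along +x from clamp_0_pivot, same axes and height: between the handle ends when shut. Handles: two bars in 15 mm grey plastic sleeves, x = 33 to 100 mm, axes at y = -8.5 and +8.5 mm when shut. The -y handle is one piece with the block (and these points); the +y handle swings about the pivot to +y, its jaw to -y, as it opens.
- clamp_0_lever (a joint): Opening of that clamp in rad: 0 = ratcheted fully shut (handles parallel, jaws together); found open it reads 0.34 to 0.42 (handles spread as a V, jaws gaping). Stiff: it stays where it is left; 0.12 N m moves it, so squeezing both handles together 60 mm behind the pivot with 5 N or more shuts it against its stop at 0.
- clamp_1_pivot (a point): Centre of the pivot block of a ratchet clamp (pinch-off pliers, all three alike), 7.5 mm above its underside; lies flat, 160 mm long, 32 mm wide when shut, 0.16 kg. Block: 32 mm along x, 26 mm across y, flat sides, 12 mm high, a 22 mm disc 3 mm high on top. +x to the handle ends, -x to the jaw tips, z up. Jaws: two 9 mm steel bars reaching to x = -60 mm.
- clamp_1_tail (a point): Point 90 mm along +x from clamp_1_pivot, same axes and height: between the handle ends when shut. Handles: two bars in 15 mm grey plastic sleeves, x = 33 to 100 mm, axes at y = -8.5 and +8.5 mm when shut. The -y handle is one piece with the block (and these points); the +y handle swings about the pivot to +y, its jaw to -y, as it opens.
- clamp_1_lever (a joint): Opening of that clamp in rad: 0 = ratcheted fully shut (handles parallel, jaws together); found open it reads 0.34 to 0.42 (handles spread as a V, jaws gaping). Stiff: it stays where it is left; 0.12 N m moves it, so squeezing both handles together 60 mm behind the pivot with 5 N or more shuts it against its stop at 0.
- clamp_2_pivot (a point): Centre of the pivot block of a ratchet clamp (pinch-off pliers, all three alike), 7.5 mm above its underside; lies flat, 160 mm long, 32 mm wide when shut, 0.16 kg. Block: 32 mm along x, 26 mm across y, flat sides, 12 mm high, a 22 mm disc 3 mm high on top. +x to the handle ends, -x to the jaw tips, z up. Jaws: two 9 mm steel bars reaching to x = -60 mm.
- clamp_2_tail (a point): Point 90 mm along +x from clamp_2_pivot, same axes and height: between the handle ends when shut. Handles: two bars in 15 mm grey plastic sleeves, x = 33 to 100 mm, axes at y = -8.5 and +8.5 mm when shut. The -y handle is one piece with the block (and these points); the +y handle swings about the pivot to +y, its jaw to -y, as it opens.
- clamp_2_lever (a joint): Opening of that clamp in rad: 0 = ratcheted fully shut (handles parallel, jaws together); found open it reads 0.34 to 0.42 (handles spread as a V, jaws gaping). Stiff: it stays where it is left; 0.12 N m moves it, so squeezing both handles together 60 mm behind the pivot with 5 N or more shuts it against its stop at 0.
- pair_bay_0 (a point): Right (-y) pocket of the double plywood rack (fixed, two pockets 80 mm apart, 140 mm wide over all). Point on top of the 6 mm rack floor where a clamp's pivot belongs; x points into the pocket, z up. Pocket 48 mm wide inside, walls 6 mm thick from x = 38 to 118 mm, closed back at x = 112 mm, wall tops 24 mm above the rack floor; floor begins at x = -20 mm.
- pair_bay_1 (a point): Left (+y) pocket of the double plywood rack. Point on top of the 6 mm rack floor where a clamp's pivot belongs; x points into the pocket, z up. Pocket 48 mm wide inside, walls 6 mm thick from x = 38 to 118 mm, closed back at x = 112 mm, wall tops 24 mm above the rack floor; floor begins at x = -20 mm.
- single_bay (a point): Pocket of the single plywood rack (fixed, one pocket, 60 mm wide over all). Point on top of the 6 mm rack floor where a clamp's pivot belongs; x points into the pocket, z up. Pocket 48 mm wide inside, walls 6 mm thick from x = 38 to 118 mm, closed back at x = 112 mm, wall tops 24 mm above the rack floor; floor begins at x = -20 mm.
- nut: Loose steel lock nut, 20x22x13 mm, a bystander among the clamps; origin at the middle of its underside at the start.
- bolt: Loose steel hex bolt with nut, 18x46x16 mm, a bystander among the clamps; origin at the middle of its underside at the start.
- tape: Loose roll of black tape lying flat, 55 mm across, 19 mm high, a bystander between clamps and racks; origin at the middle of its underside.

How it is judged:
On the way, in this order (a step that is already met when the one before it is completed fails the run):
1. the open clamp has been squeezed shut and let go, lying on the shelf top away from the racks (value of joint clamp_2_lever below 0.06 rad and contact force between the fingers and clamp_2 below 0.05 N and linear speed of clamp_2 below 0.02 m/s and height (world z) of clamp_2_pivot below 0.0105 m and horizontal distance between clamp_2_pivot and pair_bay_0 above 0.08 m and horizontal distance between clamp_2_pivot and pair_bay_1 above 0.08 m and horizontal distance between clamp_2_pivot and single_bay above 0.08 m), for 0.2 s.
2. the clamp that was open lies in the single rack (x of clamp_2_pivot in the frame of single_bay between -0.018 and 0.018 m and y of clamp_2_pivot in the frame of single_bay between -0.02 and 0.02 m and z of clamp_2_pivot in the frame of single_bay between 0.003 and 0.013 m and x of clamp_2_tail in the frame of single_bay between 0.07 and 0.11 m and y of clamp_2_tail in the frame of single_bay between -0.018 and 0.018 m and z of clamp_2_tail in the frame of single_bay between 0.003 and 0.013 m), for 0.2 s.
At the end, for the whole second after the job is handed in: Clamps found shut in the double rack's two pockets, the one found open in the single rack; all flat on the rack floor (3-13 mm), pivot within 18 mm along and 20 mm across of its bay point, tail point 70-110 mm behind it and within 18 mm of the centre line, shut (< 0.06 rad), at rest, released (all of step 2 and (((x of clamp_0_pivot in the frame of pair_bay_0 between -0.018 and 0.018 m and y of clamp_0_pivot in the frame of pair_bay_0 between -0.02 and 0.02 m and z of clamp_0_pivot in the frame of pair_bay_0 between 0.003 and 0.013 m and x of clamp_0_tail in the frame of pair_bay_0 between 0.07 and 0.11 m and y of clamp_0_tail in the frame of pair_bay_0 between -0.018 and 0.018 m and z of clamp_0_tail in the frame of pair_bay_0 between 0.003 and 0.013 m) and (x of clamp_1_pivot in the frame of pair_bay_1 between -0.018 and 0.018 m and y of clamp_1_pivot in the frame of pair_bay_1 between -0.02 and 0.02 m and z of clamp_1_pivot in the frame of pair_bay_1 between 0.003 and 0.013 m and x of clamp_1_tail in the frame of pair_bay_1 between 0.07 and 0.11 m and y of clamp_1_tail in the frame of pair_bay_1 between -0.018 and 0.018 m and z of clamp_1_tail in the frame of pair_bay_1 between 0.003 and 0.013 m)) or ((x of clamp_0_pivot in the frame of pair_bay_1 between -0.018 and 0.018 m and y of clamp_0_pivot in the frame of pair_bay_1 between -0.02 and 0.02 m and z of clamp_0_pivot in the frame of pair_bay_1 between 0.003 and 0.013 m and x of clamp_0_tail in the frame of pair_bay_1 between 0.07 and 0.11 m and y of clamp_0_tail in the frame of pair_bay_1 between -0.018 and 0.018 m and z of clamp_0_tail in the frame of pair_bay_1 between 0.003 and 0.013 m) and (x of clamp_1_pivot in the frame of pair_bay_0 between -0.018 and 0.018 m and y of clamp_1_pivot in the frame of pair_bay_0 between -0.02 and 0.02 m and z of clamp_1_pivot in the frame of pair_bay_0 between 0.003 and 0.013 m and x of clamp_1_tail in the frame of pair_bay_0 between 0.07 and 0.11 m and y of clamp_1_tail in the frame of pair_bay_0 between -0.018 and 0.018 m and z of clamp_1_tail in the frame of pair_bay_0 between 0.003 and 0.013 m))) and value of joint each of clamp_0_lever, clamp_1_lever, clamp_2_lever below 0.06 rad and contact force between the fingers and clamp_0 below 0.05 N and linear speed of each of clamp_0, clamp_1, clamp_2 below 0.02 m/s and contact force between the fingers and clamp_1 below 0.05 N and contact force between the fingers and clamp_2 below 0.05 N); the robot touches nothing.
It fails at once if a shut clamp is sprung open (over 0.12 rad) (value of joint any of clamp_0_lever, clamp_1_lever above 0.12 rad).
It fails at once if the nut, bolt or tape is moved more than 30 mm (distance of any of nut, bolt, tape from where it was at the start of the episode above 0.03 m).
It also fails if it takes over 72 s, if anything falls off the work surface, if the arm or the gripper's body presses on something with over 40 N, if the wrist force passes 120 N, or if a joint passes its speed limit or range.

## Robot

A 7-joint arm with a two-finger parallel gripper is mounted at the origin on a cart in front of the work surface, level with it; the furniture and walls round the work are solid. World frame = base frame: x ahead of the robot, y to its left, z up, the work surface at z = 0. Lengths are in m, angles in rad, forces in N, time in s.
With the tool pointing down it reaches from about 0.4 to 0.9 m from the base axis. Payload 5.5 kg.
Tool frame: the origin (TCP) lies on the centre line of the jaws, within the pads' length; the fingertips stand 22 mm ahead of it and the grasp point (between the pads) lies 3 mm ahead of it; z points along the fingers, y is the line along which they close (so a half turn about z gives the same grasp; the last joint's range is limited). The gripper opens to 85 mm and grips with 20 to 120 N. Pads are 22 mm wide; open, the fingers measure 114 mm over their backs; the gripper's body (76 mm by 85 mm) begins 54 mm behind the grasp point. The pads swing forward as they close: fully open they stand 13 mm farther back than shut.
Start: joints at [1.413, 0.501, -0.427, 1.55, 0.221, 1.138, -0.21], TCP at [0.266, -0.593, 0.253] pointing down, gripper open.
Joint ranges: [-2.88, 2.88], [-0.31, 2.03], [-1.54, 1.56], [0.2, 2.42], [-1.41, 4.55], [0.19, 2.02], [-2.57, 2.57]. Speed limits (rad/s): [2.57, 2.57, 3.14, 3.14, 3.14, 3.14, 3.14].

## Interface

Orientations are given as a 3x3 rotation matrix whose columns are the frame's x, y, z axes.
In Python, from cell import telemetry, cams, workorder gives the robot as it stands.
- The arm moves only by the tool jog_arm, never from a script. Its argument "commands" is a list of rows, each an object with "rotation": the turn, a rotation vector about the tool's x, y, z in degrees, a list of three; "translation": the shift along the tool's x, y, z in cm, a list of three; "jaw": the finger opening in cm, from 0 to 8.54. In form: [{"rotation": [wx, wy, wz], "translation": [tx, ty, tz], "jaw": jaw}, ...]. A call has 1 to 5 rows; each row shifts and turns the commanded pose from where the row before left it, along the tool's axes as they then stand; what a row does not reach is not made up. A row lasts 1/8 s, in which the tool goes at most 62.5 mm and 10.7 degrees, less where a joint would pass 70% of its speed; a pose out of reach is approached as far as the arm can. A call is refused whole if a number of a shift passes 6.25 or a number of a turn 10.7, either way. A call with a gripper value outside its range is refused whole. The fingers move at their own pace and stop on an object; the grip force is fixed at half the most. Time passes only in rows, so rows that do not move let the fingers close. It gives the time, the measured TCP pose, the force, the opening and the grip force at its end, in the units of the state.
- telemetry.get_obs(): the state, without advancing time (a new reading comes with each control period).
- cams.camera(name): name is "scene" or "top"; returns a dict with "frame" (384x512x3 uint8, blue, green, red), "depth" (384x512 float32, m along the optical axis (not along the pixel's ray), 0 where there is no reading), "intrinsics" (3x3 intrinsics, pixels), "eye" and "rotation" of the camera in the world. Camera axes: x right, y down, z forward; pixel columns grow to the right and rows downward; lengths in m; the calibration is good to about 2 mm. A picture is of the moment at which its call begins.
- workorder.close_job(): hands the job in; it is judged then, once.
The state is a dict: "clock": time; "q": joint angles; "dq": joint speeds; "effort": joint torques, N m; "position": TCP position; "tcp_rot": TCP orientation; "wrist_force": force on the tool from outside, world axes, zero at the start; "wrist_torque": the same for the moment, N m; "finger_gap": opening from 0.0 (shut) to 1.0 (fully open); "finger_force": force on a finger pad.
Only numpy, scipy, OpenCV 4.12 (cv2) and the standard library are available. Lean on these libraries where they do the work, as an engineer would, in place of code of your own. Each camera call takes 0.05 s, during which the arm holds its last target. There are 200 camera calls.

## Working session

There is one attempt and no reset: what is moved stays moved. The work goes in short steps, Python scripts to look and compute and a tool call to move; the robot and the scene stay as the last step left them, time stands still between calls to the robot, and variables do not carry over. Pictures are saved under pics/ and viewed, at most 10 in all, crops included, and the job is handed in when it is done.

Besides the shell and the picture viewer there is one more tool, called after ">>>" as name(argument=value, ...) on one line, values as JSON. jog_arm: Moves the arm, as the interface text tells. Its arguments: {"type":"object","properties":{"commands":{"type":"array"}},"required":["commands"]}

```bash
ls; mkdir -p pics; cat > h.py <<'E'
import numpy as np, cv2
from cell import telemetry, cams, workorder
def snap(n):
    c=cams.camera(n); 
    K=c["intrinsics"];d=c["depth"];v,u=np.mgrid[0:384,0:512]
    P=np.stack([(u-K[0][2])/K[0][0]*d,(v-K[1][2])/K[1][1]*d,d],-1)@np.array(c["rotation"]).T+np.array(c["eye"])
    P[d==0]=np.nan
    return c,P
E
python3 - <<'E'
from h import *
o=telemetry.get_obs();print(o)
for n in("top","scene"):
    c,P=snap(n);cv2.imwrite(f"pics/{n}0.png",cv2.resize(c["frame"],(800,600)) );np.savez(f"/tmp/{n}0.npz",P=P,f=c["frame"]);print(n,c["eye"],c["rotation"],c["intrinsics"])
E
```

```text
pics
{'clock': 0.0, 'q': array([ 1.41319281,  0.50184204, -0.42679366,  1.55145341,  0.2208005 ,
        1.13826258, -0.21027875]), 'dq': array([ 9.99776097e-04,  2.49618384e-05, -6.73473537e-04,  1.12671645e-03,
        1.95659736e-03,  7.40408981e-04, -2.28921425e-04]), 'effort': array([ 5.54869821e-04, -5.69513333e+01, -5.81621289e+00, -2.80937254e+01,
        1.05509241e-02,  1.19697035e-02,  1.22484158e-05]), 'position': array([ 0.26522141, -0.59272743,  0.25226172]), 'tcp_rot': array([[ 9.12728698e-01,  4.08565559e-01, -7.13073767e-04],
       [ 4.08566175e-01, -9.12726982e-01,  1.77109725e-03],
       [ 7.27676721e-05, -1.90786911e-03, -9.99998177e-01]]), 'wrist_force': array([ 0.67070613, -0.208824  ,  0.68043189]), 'wrist_torque': array([-0.00448813,  0.00203399,  0.04440788]), 'finger_force': 0.0, 'finger_gap': 1.0016504413565073}
top [ 0.47692942 -0.00489982  1.28806473] [[ 0.01794116 -0.99739345  0.0698886 ]
 [-0.99983177 -0.01763054  0.00505889]
 [-0.00381353 -0.0699676  -0.99754197]] [[484.72280745   0.         252.50797737]
 [  0.         484.72280745 198.33142447]
 [  0.           0.           1.        ]]
scene [-0.18165333  0.65698437  0.55513828] [[-0.67164921 -0.34136225  0.65754023]
 [-0.74085852  0.31425398 -0.59361022]
 [-0.00399852 -0.88584212 -0.46396957]] [[425.40166819   0.         250.06385171]
 [  0.         425.40166819 192.76699491]
 [  0.           0.           1.        ]]
```

View pics/top0.png

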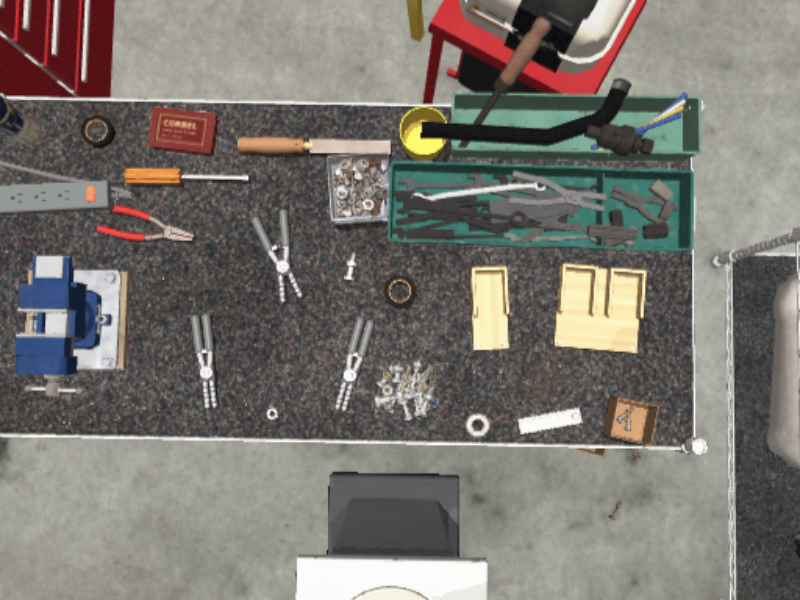

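```bash
python3 - <<'E'
from h import *
d=np.load("/tmp/top0.npz");P=d["P"];f=d["f"]
z=P[...,2];print(np.nanmedian(z))
m=((z>0.004)&(z<0.06)&(P[...,0]>.25)).astype(np.uint8)
n,l,s,c=cv2.connectedComponentsWithStats(m)
for i in range(1,n):
    if s[i,4]<60: continue
    w=l==i;p=P[w]
    r=cv2.minAreaRect(p[:,:2].astype(np.float32)*1000)
    print(i,s[i],np.round(c[i]),np.round(np.median(p,0),3),"maxz",round(np.percentile(p[:,2],98),3),[np.round(q,1) for q in r], f[w].mean(0).round())
E
```

```text
-0.0046934551533728275
1 [297   0  45  25 527] [321.   9.] [ 1.075 -0.173  0.029] maxz 0.059 [array([1080.4, -166. ]), array([125.8,  22.3]), np.float64(59.3)] [ 87.  95. 100.]
3 [345   0  62  41 710] [374.  27.] [ 1.02  -0.311  0.027] maxz 0.059 [array([1044., -337.]), array([ 67.8, 187.3]), np.float64(27.6)] [113. 121. 127.]
6 [291  61  23  10 168] [301.  65.] [ 0.92  -0.119  0.034] maxz 0.059 [array([ 920.6, -120.4]), array([52.3, 25.2]), np.float64(64.7)] [63. 72. 56.]
7 [315  62  72  11 543] [351.  66.] [ 0.92  -0.252  0.031] maxz 0.058 [array([ 918.8, -252. ]), array([  8.3, 182.3]), np.float64(0.1)] [62. 71. 55.]
8 [396  63  36  12 242] [413.  67.] [ 0.92  -0.416  0.034] maxz 0.059 [array([ 916.8, -414.4]), array([11.7, 82.8]), np.float64(0.2)] [65. 73. 56.]
9 [434  64  13  33 288] [441.  81.] [ 0.885 -0.491  0.035] maxz 0.059 [array([ 879.3, -488.2]), array([86.1, 18.3]), np.float64(5.5)] [70. 80. 63.]
19 [  94   68   46   33 1166] [117.  84.] [0.863 0.366 0.03 ] maxz 0.035 [array([869.8, 373.2]), array([120. ,  79.9]), np.float64(85.3)] [ 59.  69. 135.]
25 [  151    68   295
[... 2335 characters left out ...]
array([433.6, -20.6]), array([106.6,  96.7]), np.float64(87.4)] [151. 158. 162.]
1321 [386 253  36  33 431] [403. 269.] [ 0.391 -0.392  0.022] maxz 0.05 [array([ 390.2, -398.3]), array([86.3, 69. ]), np.float64(78.3)] [ 72.  91. 114.]
1396 [331 261  42  17 416] [351. 269.] [ 0.386 -0.259  0.011] maxz 0.016 [array([ 385.7, -261.5]), array([ 29. , 107.8]), np.float64(9.6)] [232. 236. 237.]
1427 [298 265  15  15 124] [305. 272.] [ 0.375 -0.139  0.007] maxz 0.012 [array([ 375.7, -139.5]), array([37.1, 36.8]), np.float64(89.9)] [196. 206. 215.]
1543 [439 280  14  11 123] [445. 285.] [ 0.351 -0.498  0.03 ] maxz 0.036 [array([ 350.3, -499.4]), array([25.2, 25.8]), np.float64(23.6)] [195. 199. 202.]
```

The top view shows the shut clamps at about (204,362) and (355,365), and the open one as a V with its pivot at (282,267). The nut is at (272,413), the bolt at (350,267) and the tape at (400,291). The single rack is at (490,308) and the double rack at (600,308), with pockets and handles all facing up (+x). Next I'll fit the exact poses.

```bash
cat >> h.py <<'E'
def rect(P,m):
    r=cv2.minAreaRect(P[m][:,:2].astype(np.float32)*1000);(a,b),(w,h),t=r
    if w<h: w,h=h,w; t+=90
    t=(t+90)%180-90
    return np.array([a,b]),(round(w,1),round(h,1)),t
def clamps(P,boxes):
    for (x0,x1,y0,y1) in boxes:
        q=P.copy();m=(q[...,2]>.005)&(q[...,2]<.05)&(q[...,0]>x0)&(q[...,0]<x1)&(q[...,1]>y0)&(q[...,1]<y1)
        c,s,t=rect(P,m);d=np.array([np.cos(np.radians(t)),np.sin(np.radians(t))])
        top=P[m];top=top[top[:,2]>np.percentile(top[:,2],97)-.002]
        print("ctr",c.round(1),s,"ang",round(t,1),"pivot",(c-20*d).round(1),"disc",(np.median(top,0)*1000).round(1))
E
python3 - <<'E'
from h import *
d=np.load("/tmp/top0.npz");P=d["P"];f=d["f"].astype(int)
clamps(P,[(.35,.6,.26,.38),(.35,.6,.035,.13),(.55,.76,.13,.27)])
for y0,y1 in((-.22,-.11),(-.45,-.25)):
    wood=(f[...,2]-f[...,0]>35)&(P[...,1]>y0)&(P[...,1]<y1)&(P[...,0]>.48)&(P[...,0]<.67)&(P[...,2]<.045)
    for lo,hi in((.003,.013),(.026,.036)):
        m=wood&(P[...,2]>lo)&(P[...,2]<hi);c,s,t=rect(P,m);print("rack",lo,c.round(1),s,round(t,1),m.sum())
    m=wood&(P[...,2]>.026); print(cv2.fitLine((P[m&(P[...,0]>.615)][:,:2]*1000).astype(np.float32),cv2.DIST_HUBER,0,.01,.01).ravel().round(3))
# open clamp handles
m=(P[...,2]>.005)&(P[...,2]<.03)&(P[...,0]>.55)&(P[...,0]<.76)&(P[...,1]>.13)&(P[...,1]<.27)
p=P[m]*1000
for x in range(580,740,10):
    s=np.sort(p[abs(p[:,0]-x)<5][:,1]);
    if len(s):
        g=np.where(np.diff(s)>4)[0]; print(x,[ (a.min().round(),a.max().round()) for a in np.split(s,g+1)])
E
```

```text
ctr [479.6 318.1] (234.2, 111.1) ang 0.5 pivot [459.6 317.9] disc [513.7 319.9  17.4]
ctr [474.3  83. ] (214.6, 93.6) ang 0.1 pivot [454.3  83. ] disc [498.8  67.5  17.2]
ctr [654.2 200.1] (204.2, 134.3) ang -5.0 pivot [634.3 201.8] disc [678.2 193.4  17.2]
rack 0.003 [ 574.  -157.7] (142.1, 60.1) 4.2 826
rack 0.026 [ 601.1 -156.5] (78.5, 60.0) 3.2 173
[ 3.00000e-02  1.00000e+00  6.35589e+02 -1.54327e+02]
rack 0.003 [ 577.6 -342.4] (142.2, 140.1) -3.8 1887
rack 0.026 [ 604.7 -344.4] (141.0, 79.0) 85.6 343
[ 6.30000e-02  9.98000e-01  6.38549e+02 -3.47705e+02]
580 [(np.float64(155.0), np.float64(155.0)), (np.float64(188.0), np.float64(197.0)), (np.float64(231.0), np.float64(231.0)), (np.float64(266.0), np.float64(266.0))]
590 [(np.float64(152.0), np.float64(152.0)), (np.float64(160.0), np.float64(170.0)), (np.float64(189.0), np.float64(197.0))]
600 [(np.float64(162.0), np.float64(174.0)), (np.float64(191.0), np.float64(200.0))]
610 [(np.float64(168.0), np.float64(179.0)), (np.float64(192.0), np.float64(203.0))]
620 [(np.float64(140.0), np.float64(140.0)), (np.float64(145.0), np.float64
[... 604 characters left out ...]
float64(183.0), np.float64(197.0)), (np.float64(215.0), np.float64(235.0))]
690 [(np.float64(184.0), np.float64(203.0)), (np.float64(220.0), np.float64(240.0))]
700 [(np.float64(142.0), np.float64(142.0)), (np.float64(186.0), np.float64(200.0)), (np.float64(226.0), np.float64(242.0))]
710 [(np.float64(152.0), np.float64(152.0)), (np.float64(186.0), np.float64(200.0)), (np.float64(230.0), np.float64(248.0))]
720 [(np.float64(139.0), np.float64(139.0)), (np.float64(188.0), np.float64(201.0)), (np.float64(217.0), np.float64(217.0)), (np.float64(235.0), np.float64(248.0))]
730 [(np.float64(164.0), np.float64(164.0)), (np.float64(189.0), np.float64(204.0)), (np.float64(261.0), np.float64(261.0))]
```

>>> jog_arm(commands=[{"rotation": [0, 0, 0], "translation": [4.8, -3.7, 0], "jaw": 8.5}, {"rotation": [0, 0, 0], "translation": [4.8, -3.7, 0], "jaw": 8.5}, {"rotation": [0, 0, 0], "translation": [4.8, -3.7, 0], "jaw": 8.5}, {"rotation": [0, 0, 0], "translation": [4.8, -3.7, 0], "jaw": 8.5}, {"rotation": [0, 0, 0], "translation": [4.8, -3.7, 0], "jaw": 8.5}])

```text
clock: 0.72
position: [0.4095, -0.3245, 0.2531]
tcp_rot: [[0.913, 0.408, -0.0], [0.408, -0.913, 0.0], [-0.0, -0.0, -1.0]]
wrist_force: [0.9, -0.6, 0.2]
finger_gap: 0.993
finger_force: 0.0
```

>>> jog_arm(commands=[{"rotation": [0, 0, 0], "translation": [4.8, -3.7, 0], "jaw": 8.5}, {"rotation": [0, 0, 0], "translation": [4.8, -3.7, 0], "jaw": 8.5}, {"rotation": [0, 0, 0], "translation": [4.8, -3.7, 0], "jaw": 8.5}, {"rotation": [0, 0, 0], "translation": [4.8, -3.7, 0], "jaw": 8.5}, {"rotation": [0, 0, 0], "translation": [4.8, -3.7, 0], "jaw": 8.5}])

```text
clock: 1.35
position: [0.5529, -0.058, 0.2531]
tcp_rot: [[0.913, 0.408, -0.0], [0.408, -0.913, -0.0], [-0.0, 0.0, -1.0]]
wrist_force: [1.1, -0.1, -0.0]
finger_gap: 0.993
finger_force: 0.0
```

```bash
python3 -c "
from h import *
o=telemetry.get_obs();print(o['clock'],o['q'].round(2),o['position'].round(4),o['tcp_rot'].round(3).tolist(),o['wrist_force'])"
```

```text
1.35 [ 0.6   0.38 -0.68  1.78  0.27  1.08 -1.32] [ 0.5529 -0.058   0.2531] [[0.913, 0.408, -0.0], [0.408, -0.913, -0.0], [-0.0, 0.0, -1.0]] [ 1.12507249 -0.10823819 -0.02284625]
```

>>> jog_arm(commands=[{"rotation": [0, 0, 0], "translation": [4.8, -3.75, 0], "jaw": 8.5}, {"rotation": [0, 0, 0], "translation": [4.8, -3.75, 0], "jaw": 8.5}, {"rotation": [0, 0, 0], "translation": [4.8, -3.75, 0], "jaw": 8.5}, {"rotation": [0, 0, 0], "translation": [4.8, -3.75, 0], "jaw": 8.5}, {"rotation": [0, 0, 0], "translation": [4.75, -3.75, 0], "jaw": 8.5}])

```text
clock: 1.98
position: [0.6952, 0.2108, 0.2526]
tcp_rot: [[0.913, 0.408, -0.001], [0.408, -0.913, -0.001], [-0.001, 0.0, -1.0]]
wrist_force: [1.0, -1.6, 0.1]
finger_gap: 0.992
finger_force: 0.0
```

>>> jog_arm(commands=[{"rotation": [0, 0, 9.6], "translation": [0, 0, 0], "jaw": 8.5}, {"rotation": [0, 0, 0], "translation": [0, 0, 5], "jaw": 8.5}, {"rotation": [0, 0, 0], "translation": [0, 0, 5], "jaw": 8.5}, {"rotation": [0, 0, 0], "translation": [0, 0, 5], "jaw": 8.5}, {"rotation": [0, 0, 0], "translation": [0, 0, 4], "jaw": 8.5}])

```text
clock: 2.6
position: [0.6933, 0.2088, 0.0602]
tcp_rot: [[0.968, 0.251, -0.003], [0.251, -0.968, -0.001], [-0.003, 0.0, -1.0]]
wrist_force: [0.6, 0.7, 0.5]
finger_gap: 0.993
finger_force: 0.0
```

```bash
python3 - <<'E'
from h import *
print(telemetry.get_obs()['position'],telemetry.get_obs()['q'].round(2))
a,_=snap("scene");b,_=snap("top")
A=cv2.resize(a["frame"][100:360,60:400],(680,520))
cv2.imwrite("pics/a1.png",A);cv2.imwrite("pics/b1.png",cv2.resize(b["frame"][100:260,100:280],(720,640))[:600])
E
```

```text
[0.69332309 0.20876495 0.06020787] [ 0.01  0.87 -0.54  1.45  0.5   0.96 -1.98]
```

View pics/a1.png

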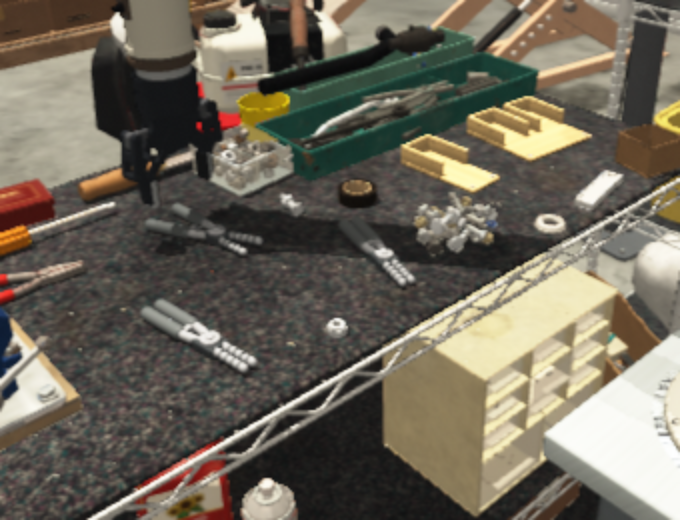

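The fingers at (145,190) and (207,165) straddle the V of the open clamp's handles at (150–215, 205–245). The rest of the scene hasn't moved.

>>> jog_arm(commands=[{"rotation": [0, 0, 0], "translation": [0, 0, 2.5], "jaw": 8.5}, {"rotation": [0, 0, 0], "translation": [0, 0, 1.0], "jaw": 8.5}, {"rotation": [0, 0, 0], "translation": [0, 0, 0], "jaw": 6.5}, {"rotation": [0, 0, 0], "translation": [0, 0, 0], "jaw": 5.5}])

```text
clock: 3.2
position: [0.6953, 0.2102, 0.0296]
tcp_rot: [[0.968, 0.251, 0.002], [0.251, -0.968, 0.001], [0.002, -0.001, -1.0]]
wrist_force: [-0.3, 0.6, 0.7]
finger_gap: 0.649
finger_force: 0.5
```

>>> jog_arm(commands=[{"rotation": [0, 0, 0], "translation": [0, 0, 0], "jaw": 4.5}, {"rotation": [0, 0, 0], "translation": [0, 0, 0], "jaw": 4.0}, {"rotation": [0, 0, 0], "translation": [0, 0, 0], "jaw": 3.5}])

```text
clock: 3.58
position: [0.697, 0.2118, 0.0323]
tcp_rot: [[0.968, 0.251, 0.006], [0.251, -0.968, 0.003], [0.007, -0.002, -1.0]]
wrist_force: [0.3, 1.1, 8.3]
finger_gap: 0.417
finger_force: 6.6
```

>>> jog_arm(commands=[{"rotation": [0, 0, 0], "translation": [0, 0, 0], "jaw": 3.2}, {"rotation": [0, 0, 0], "translation": [0, 0, 0], "jaw": 2.8}, {"rotation": [0, 0, 0], "translation": [0, 0, 0], "jaw": 2.6}])

```text
clock: 3.95
position: [0.6975, 0.2116, 0.0329]
tcp_rot: [[0.968, 0.251, 0.007], [0.251, -0.968, 0.003], [0.007, -0.001, -1.0]]
wrist_force: [-1.1, 1.3, 11.8]
finger_gap: 0.31
finger_force: 25.8
```

```bash
python3 - <<'E'
from h import *
print(telemetry.get_obs()['position'])
a,_=snap("scene")
cv2.imwrite("pics/a2.png",cv2.resize(a["frame"][160:260,100:240],(700,500)))
E
```

```text
[0.69749899 0.21156499 0.032919  ]
```

View pics/a2.png

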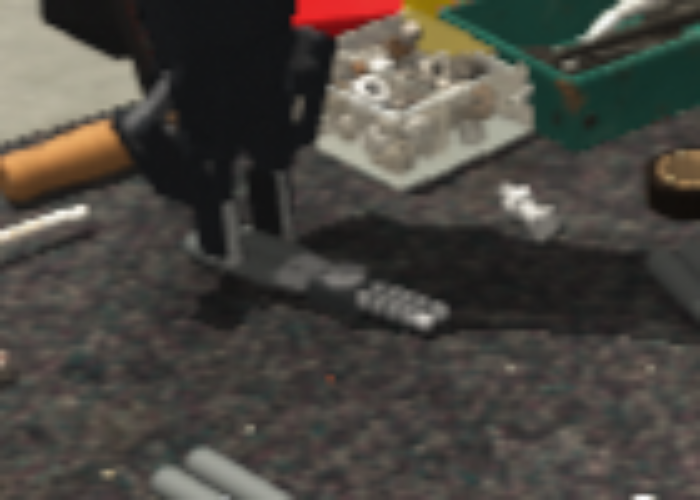

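The handles are pressed parallel and the jaws are together around (400,305). I'll release, lift and measure.

>>> jog_arm(commands=[{"rotation": [0, 0, 0], "translation": [0, 0, 0], "jaw": 4.5}, {"rotation": [0, 0, 0], "translation": [0, 0, 0], "jaw": 7}, {"rotation": [0, 0, 0], "translation": [0, 0, -4], "jaw": 7}, {"rotation": [0, 0, 0], "translation": [0, 0, -6], "jaw": 7}, {"rotation": [0, 0, 0], "translation": [0, 0, -6], "jaw": 7}])

```text
clock: 4.62
position: [0.694, 0.209, 0.1891]
tcp_rot: [[0.968, 0.25, -0.002], [0.25, -0.968, -0.0], [-0.002, 0.0, -1.0]]
wrist_force: [0.5, -0.4, 0.0]
finger_gap: 0.822
finger_force: 0.0
```

```bash
cat >> h.py <<'E'
def comp(P,x0,x1,y0,y1,lo=.006,hi=.03):
    z=P[...,2];m=((z>lo)&(z<hi)&(P[...,0]>x0)&(P[...,0]<x1)&(P[...,1]>y0)&(P[...,1]<y1)).astype(np.uint8)
    n,l,s,c=cv2.connectedComponentsWithStats(m)
    i=1+s[1:,4].argmax();w=l==i;c,s,t=rect(P,w);d=np.array([np.cos(np.radians(t)),np.sin(np.radians(t))])
    q=P[w]*1000
    print("n",w.sum(),"ctr",c.round(1),s,"ang",round(t,1),"pivot",(c-20*d).round(1),"medz",np.median(q[:,2]).round(1))
    along=(q[:,:2]-c)@d;ac=(q[:,:2]-c)@np.array([-d[1],d[0]])
    print([(k,ac[abs(along-k)<5].min().round(),ac[abs(along-k)<5].max().round()) for k in range(-75,80,15) if (abs(along-k)<5).any()])
E
python3 - <<'E'
from h import *
print(telemetry.get_obs()['position'])
for n in("scene","top"):
    a,P=snap(n)
    try: comp(P,.55,.77,.12,.28)
    except Exception as e: print(n,e)
    if n=="scene": cv2.imwrite("pics/a3.png",cv2.resize(a["frame"][160:260,100:240],(700,500)))
E
```

```text
[0.69397204 0.20904603 0.18914132]
n 406 ctr [652.  201.1] (159.4, 30.2) ang 15.1 pivot [632.7 195.9] medz 12.2
[(-75, np.float64(-10.0), np.float64(6.0)), (-60, np.float64(-11.0), np.float64(7.0)), (-45, np.float64(-15.0), np.float64(7.0)), (-30, np.float64(-13.0), np.float64(11.0)), (-15, np.float64(-12.0), np.float64(11.0)), (0, np.float64(-14.0), np.float64(11.0)), (15, np.float64(-14.0), np.float64(13.0)), (30, np.float64(-10.0), np.float64(15.0)), (45, np.float64(-15.0), np.float64(15.0)), (60, np.float64(-14.0), np.float64(14.0)), (75, np.float64(-12.0), np.float64(14.0))]
n 1 ctr [763.7 156.6] (0.0, 0.0) ang 0.0 pivot [743.7 156.6] medz 6.5
[(0, np.float64(-0.0), np.float64(-0.0))]
```

View pics/a3.png

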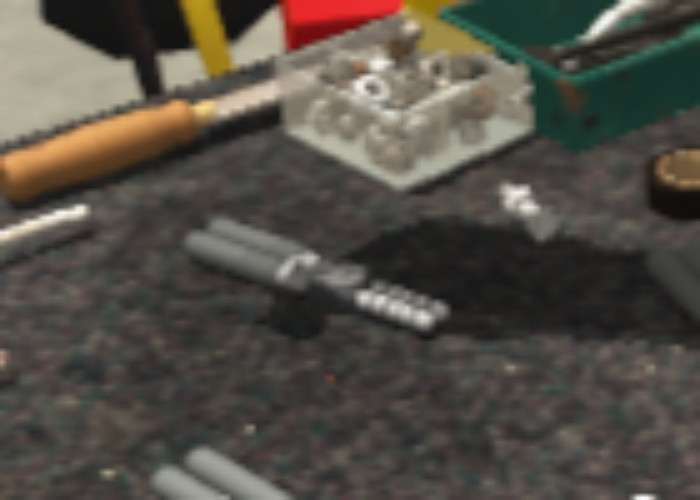

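The clamp is shut and lies free, with handles at (185–300, 225–280) and jaws at (360–445, 285–325). Next I'll grasp its pivot block.

>>> jog_arm(commands=[{"rotation": [0, 0, 0], "translation": [-6.2, -0.3, 0], "jaw": 6}, {"rotation": [0, 0, 0], "translation": [0, 0, 5], "jaw": 6}, {"rotation": [0, 0, 0], "translation": [0, 0, 5], "jaw": 6}, {"rotation": [0, 0, 0], "translation": [0, 0, 4.5], "jaw": 6}, {"rotation": [0, 0, 0], "translation": [0, 0, 1.5], "jaw": 6}])

```text
clock: 5.35
position: [0.6313, 0.1956, 0.0248]
tcp_rot: [[0.968, 0.251, -0.006], [0.251, -0.968, -0.002], [-0.006, 0.001, -1.0]]
wrist_force: [-0.5, -0.2, 0.6]
finger_gap: 0.697
finger_force: 0.0
```

>>> jog_arm(commands=[{"rotation": [0, 0, 0], "translation": [0, 0, 0], "jaw": 6}])

```text
clock: 5.48
position: [0.6332, 0.1969, 0.0276]
tcp_rot: [[0.968, 0.251, -0.002], [0.251, -0.968, -0.0], [-0.002, -0.0, -1.0]]
wrist_force: [0.3, 0.6, 0.4]
finger_gap: 0.702
finger_force: 0.0
```

>>> jog_arm(commands=[{"rotation": [0, 0, 0], "translation": [0, 0, 0.3], "jaw": 4}, {"rotation": [0, 0, 0], "translation": [0, 0, 0], "jaw": 3}, {"rotation": [0, 0, 0], "translation": [0, 0, 0], "jaw": 2}, {"rotation": [0, 0, 0], "translation": [0, 0, 0], "jaw": 1.5}, {"rotation": [0, 0, 0], "translation": [0, 0, 0], "jaw": 1.5}])

```text
clock: 6.1
position: [0.6351, 0.197, 0.0273]
tcp_rot: [[0.968, 0.25, 0.003], [0.25, -0.968, 0.0], [0.003, 0.0, -1.0]]
wrist_force: [-1.1, -0.8, 7.0]
finger_gap: 0.279
finger_force: 59.5
```

>>> jog_arm(commands=[{"rotation": [0, 0, 0], "translation": [0, 0, -4], "jaw": 1.5}, {"rotation": [0, 0, 0], "translation": [0, 0, -5.5], "jaw": 1.5}, {"rotation": [0, 0, 0], "translation": [-2.8, 4.55, 0], "jaw": 1.5}, {"rotation": [0, 0, 0], "translation": [-2.8, 4.55, 0], "jaw": 1.5}, {"rotation": [0, 0, 0], "translation": [-2.8, 4.55, 0], "jaw": 1.5}])

```text
clock: 6.72
position: [0.586, 0.0421, 0.1209]
tcp_rot: [[0.968, 0.251, 0.001], [0.251, -0.968, -0.001], [0.001, 0.001, -1.0]]
wrist_force: [1.1, -1.4, -2.7]
finger_gap: 0.281
finger_force: 59.3
```

>>> jog_arm(commands=[{"rotation": [0, 0, 0], "translation": [-2.8, 4.55, 0], "jaw": 1.5}, {"rotation": [0, 0, 0], "translation": [-2.8, 4.55, 0], "jaw": 1.5}, {"rotation": [0, 0, 0], "translation": [-2.8, 4.55, 0], "jaw": 1.5}, {"rotation": [0, 0, 0], "translation": [-2.7, 4.6, 0], "jaw": 1.5}, {"rotation": [0, 0, 10.7], "translation": [0, 0, 0], "jaw": 1.5}])

```text
clock: 7.35
position: [0.5223, -0.1682, 0.1201]
tcp_rot: [[0.999, 0.053, -0.002], [0.053, -0.999, -0.003], [-0.002, 0.003, -1.0]]
wrist_force: [-0.3, 1.3, -2.6]
finger_gap: 0.279
finger_force: 59.4
```

```bash
python3 - <<'E'
from h import *
o=telemetry.get_obs();print(o['position'].round(4),o['tcp_rot'].round(3).tolist(),o['q'].round(2),o['finger_gap'],o['finger_force'])
a,P=snap("scene")
cv2.imwrite("pics/a4.png",cv2.resize(a["frame"][120:260,200:380],(774,600)))
E
```

```text
[ 0.5223 -0.1682  0.1201] [[0.999, 0.053, -0.002], [0.053, -0.999, -0.003], [-0.002, 0.003, -1.0]] [ 0.7   0.52 -0.55  1.91  0.37  0.81 -1.57] 0.27941092975693793 59.38130736351013
```

View pics/a4.png

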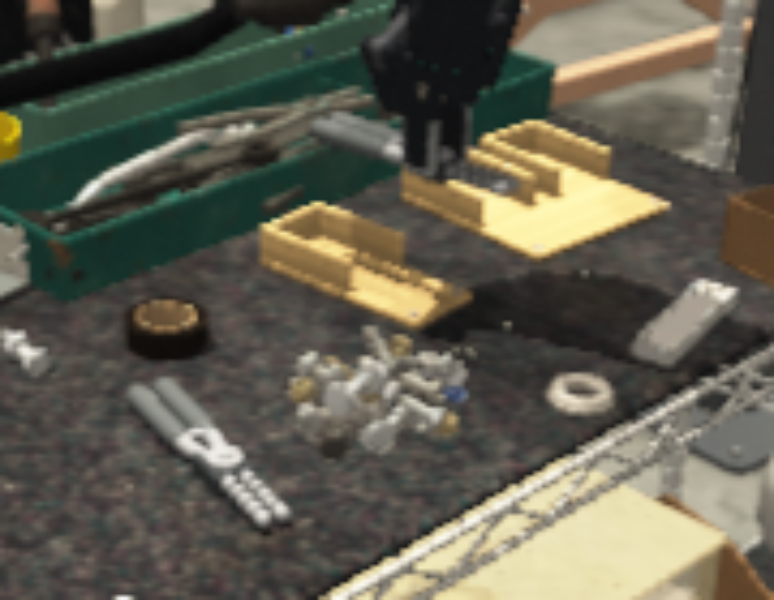

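The clamp is held level above the single rack (rack at (260–470, 205–325)).

>>> jog_arm(commands=[{"rotation": [0, 0, 0], "translation": [0, 0, 0], "jaw": 1.5}])

```text
clock: 7.52
position: [0.5251, -0.1603, 0.1208]
tcp_rot: [[0.998, 0.071, 0.001], [0.071, -0.998, -0.0], [0.001, 0.0, -1.0]]
wrist_force: [-0.4, -0.6, -2.0]
finger_gap: 0.279
finger_force: 59.4
```

```bash
python3 - <<'E'
from h import *
o=telemetry.get_obs();print(o['position'].round(4),o['tcp_rot'].round(3).tolist())
c=o['position']
for n in("scene","top"):
    a,P=snap(n);f=a["frame"].astype(int)
    m=(P[...,2]>.095)&(P[...,2]<.125)&(abs(P[...,0]-c[0]-.068)<.034)&(abs(P[...,1]-c[1])<.05)
    q=P[m]*1000
    if len(q)>20:
        print(n,len(q),rect(P,m),np.median(q,0)); 
        for k in range(560,640,15):
            s=q[abs(q[:,0]-k)<6]
            if len(s): print(k,s[:,1].min().round(1),s[:,1].max().round(1),s[:,2].max().round(1))
    w=(f[...,2]-f[...,0]>35)&(P[...,1]>-.22)&(P[...,1]<-.11)&(P[...,0]>.48)&(P[...,0]<.67)
    for lo,hi in((.003,.013),(.025,.037)):
        mm=w&(P[...,2]>lo)&(P[...,2]<hi);print(n,"rack",lo,rect(P,mm),mm.sum())
E
```

```text
[ 0.5251 -0.1603  0.1208] [[0.998, 0.071, 0.001], [0.071, -0.998, -0.0], [0.001, 0.0, -1.0]]
scene 147 (array([ 591.36853027, -153.86207581]), (64.2, 30.9), 1.008969783782959) [ 587.28226935 -146.31503976  105.47391327]
560 -169.8 -139.6 109.8
575 -167.2 -139.9 110.0
590 -167.1 -139.8 109.8
605 -167.3 -138.1 109.2
620 -168.9 -139.5 108.9
scene rack 0.003 (array([ 569.06835938, -155.84986877]), (138.9, 63.3), 4.601567268371582) 404
scene rack 0.025 (array([ 599.82666016, -155.52011108]), (82.7, 62.2), 3.2992701530456543) 127
top 161 (array([ 593.35705566, -154.85473633]), (64.2, 29.9), 2.026644706726074) [ 605.29011861 -148.49166183  105.0674709 ]
560 -144.6 -142.2 109.8
575 -149.0 -141.6 109.4
590 -154.3 -141.6 109.1
605 -168.5 -139.4 111.2
620 -168.8 -139.3 112.4
top rack 0.003 (array([ 574.609375  , -146.53308105]), (141.4, 40.7), 0.4378674626350403) 244
top rack 0.025 (array([ 600.30987549, -155.68278503]), (79.3, 58.2), 0.9044360518455505) 125
```

>>> jog_arm(commands=[{"rotation": [0, 0, 0], "translation": [0, 0.2, 3.5], "jaw": 1.5}, {"rotation": [0, 0, 0], "translation": [0, 0, 3.0], "jaw": 1.5}, {"rotation": [0, 0, 0], "translation": [0, 0, 1.5], "jaw": 1.5}, {"rotation": [0, 0, 0], "translation": [0, 0, 0.4], "jaw": 1.5}, {"rotation": [0, 0, 0], "translation": [0, 0, 0], "jaw": 1.5}])

```text
clock: 8.25
position: [0.5257, -0.1624, 0.0368]
tcp_rot: [[0.998, 0.068, 0.001], [0.068, -0.998, 0.0], [0.001, 0.0, -1.0]]
wrist_force: [-0.1, 0.4, -1.6]
finger_gap: 0.279
finger_force: 59.4
```

```bash
python3 - <<'E'
from h import *
print(telemetry.get_obs()['position'].round(4))
a,P=snap("scene")
cv2.imwrite("pics/a5.png",cv2.resize(a["frame"][150:220,240:330],(774,600)))
E
```

```text
[ 0.5257 -0.1624  0.0368]
```

View pics/a5.png

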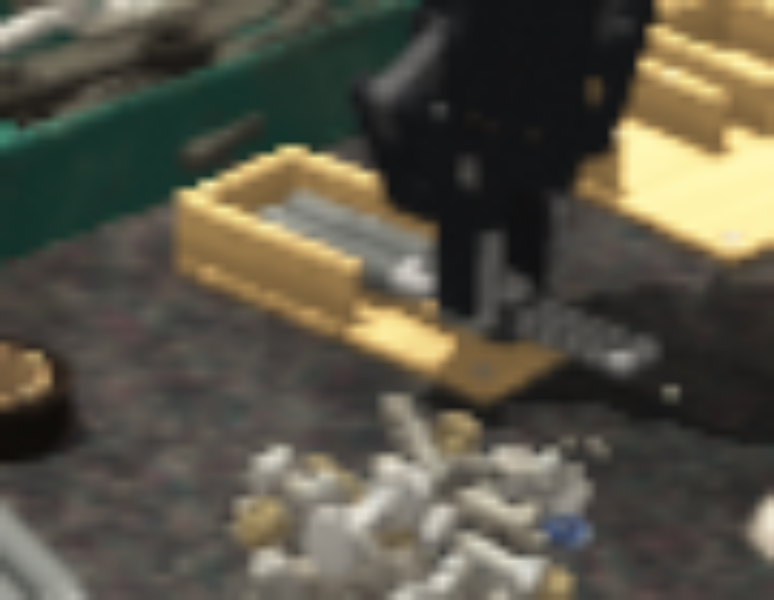

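The handles sit inside the pocket (265–440, 195–290) with the pivot over the front floor. Lower and release.

>>> jog_arm(commands=[{"rotation": [0, 0, 0], "translation": [0, 0, 0.4], "jaw": 1.5}, {"rotation": [0, 0, 0], "translation": [0, 0, 0], "jaw": 1.5}])

```text
clock: 8.55
position: [0.5262, -0.1631, 0.0333]
tcp_rot: [[0.998, 0.067, 0.002], [0.067, -0.998, -0.001], [0.002, 0.001, -1.0]]
wrist_force: [0.5, -0.2, 2.3]
finger_gap: 0.282
finger_force: 59.8
```

>>> jog_arm(commands=[{"rotation": [0, 0, 0], "translation": [0, 0, 0], "jaw": 3.2}, {"rotation": [0, 0, 0], "translation": [0, 0, 0], "jaw": 4.5}, {"rotation": [0, 0, 0], "translation": [0, 0, -3], "jaw": 4.5}, {"rotation": [0, 0, 0], "translation": [0, 0, -6], "jaw": 6}, {"rotation": [0, 0, 0], "translation": [0, 0, -2], "jaw": 6}])

```text
clock: 9.18
position: [0.5271, -0.1631, 0.1457]
tcp_rot: [[0.998, 0.067, 0.005], [0.067, -0.998, -0.002], [0.005, 0.002, -1.0]]
wrist_force: [1.1, -0.9, -0.5]
finger_gap: 0.699
finger_force: 0.0
```

```bash
python3 - <<'E'
from h import *
o=telemetry.get_obs();print(o['position'].round(4),o['tcp_rot'].round(3).tolist())
a,P=snap("scene");f=a["frame"].astype(int)
np.savez("/tmp/s1.npz",P=P,f=f)
grey=(abs(f[...,2]-f[...,0])<30)&(P[...,2]>.009)&(P[...,2]<.026)&(P[...,0]>.45)&(P[...,0]<.66)&(P[...,1]>-.2)&(P[...,1]<-.12)
Q=P*1;Q[~grey]=np.nan
comp(Q,.4,.7,-.3,0)
a,P=snap("top")
comp(P,.35,.6,.035,.13);comp(P,.35,.6,.26,.38)
E
```

```text
[ 0.5271 -0.1631  0.1457] [[0.998, 0.067, 0.005], [0.067, -0.998, -0.002], [0.005, 0.002, -1.0]]
n 276 ctr [ 544.1 -159.4] (158.4, 26.8) ang 3.9 pivot [ 524.1 -160.7] medz 17.9
[(-75, np.float64(-10.0), np.float64(8.0)), (-60, np.float64(-11.0), np.float64(11.0)), (-45, np.float64(-6.0), np.float64(11.0)), (-30, np.float64(-12.0), np.float64(12.0)), (-15, np.float64(-10.0), np.float64(13.0)), (0, np.float64(-10.0), np.float64(12.0)), (15, np.float64(-12.0), np.float64(11.0)), (30, np.float64(-13.0), np.float64(13.0)), (45, np.float64(-12.0), np.float64(9.0)), (60, np.float64(-12.0), np.float64(10.0)), (75, np.float64(-13.0), np.float64(8.0))]
n 541 ctr [475.   70.6] (157.5, 32.5) ang -14.6 pivot [455.6  75.6] medz 11.9
[(-75, np.float64(-9.0), np.float64(10.0)), (-60, np.float64(-10.0), np.float64(10.0)), (-45, np.float64(-9.0), np.float64(10.0)), (-30, np.float64(-12.0), np.float64(13.0)), (-15, np.float64(-12.0), np.float64(13.0)), (0, np.float64(-11.0), np.float64(11.0)), (15, np.float64(-15.0), np.float64(15.0)), (30, np.float64(-16.0), np.float64(16.0)), (45, np.float64(-15.0), np.float64(16.0)), (60, np.float64(-16.0), np.float64(15.0)), (75, np.float64(-16.0), np.float64(15.0))]
n 552 ctr [475.  318.8] (157.7, 33.3) ang 9.7 pivot [455.3 315.4] medz 12.2
[(-75, np.float64(-8.0), np.float64(12.0)), (-60, np.float64(-8.0), np.float64(11.0)), (-45, np.float64(-8.0), np.float64(10.0)), (-30, np.float64(-12.0), np.float64(17.0)), (-15, np.float64(-13.0), np.float64(13.0)), (0, np.float64(-11.0), np.float64(13.0)), (15, np.float64(-15.0), np.float64(14.0)), (30, np.float64(-16.0), np.float64(16.0)), (45, np.float64(-16.0), np.float64(15.0)), (60, np.float64(-17.0), np.float64(14.0)), (75, np.float64(-16.0), np.float64(16.0))]
```

>>> jog_arm(commands=[{"rotation": [0, 0, 0], "translation": [-1.1, -4.86, 0], "jaw": 4}, {"rotation": [0, 0, 0], "translation": [-1.1, -4.86, 0], "jaw": 4}, {"rotation": [0, 0, 0], "translation": [-1.1, -4.86, 0], "jaw": 4}, {"rotation": [0, 0, 0], "translation": [-1.1, -4.86, 0], "jaw": 4}, {"rotation": [0, 0, 0], "translation": [-1.1, -4.86, 0], "jaw": 4}])

```text
clock: 9.9
position: [0.4523, 0.077, 0.1409]
tcp_rot: [[0.998, 0.066, -0.002], [0.066, -0.998, -0.0], [-0.002, -0.0, -1.0]]
wrist_force: [0.5, 0.1, 0.0]
finger_gap: 0.468
finger_force: 0.0
```

>>> jog_arm(commands=[{"rotation": [0, 0, 9.35], "translation": [0, 0, 0], "jaw": 4}, {"rotation": [0, 0, 9.35], "translation": [0, 0, 0], "jaw": 4}, {"rotation": [0, 0, 0], "translation": [0, 0, 4], "jaw": 4}, {"rotation": [0, 0, 0], "translation": [0, 0, 3], "jaw": 4}, {"rotation": [0, 0, 0], "translation": [0, 0, 0], "jaw": 4}])

```text
clock: 10.52
position: [0.4508, 0.0756, 0.0694]
tcp_rot: [[0.967, -0.256, -0.007], [-0.256, -0.967, -0.001], [-0.007, 0.002, -1.0]]
wrist_force: [-0.4, 0.4, 0.1]
finger_gap: 0.466
finger_force: 0.0
```

```bash
python3 - <<'E'
from h import *
o=telemetry.get_obs();R=o['tcp_rot'];p=o['position'];print(p.round(4),np.degrees(np.arctan2(R[1,0],R[0,0])),o['finger_gap'],o['q'].round(2))
t=np.array([.4555,.0755,p[2]]);print("tool delta cm",(R.T@(t-p)*100).round(2))
a,P=snap("scene");comp(P,.35,.6,.035,.13)
E
```

```text
[0.4508 0.0756 0.0694] -14.855830038404022 0.4664978272008168 [ 0.22  0.48 -0.52  2.14  0.41  0.62 -2.42]
tool delta cm [ 0.46 -0.12 -0.  ]
n 385 ctr [472.7  71.7] (159.1, 29.9) ang -12.1 pivot [453.1  75.9] medz 12.0
[(-75, np.float64(-6.0), np.float64(14.0)), (-60, np.float64(-6.0), np.float64(14.0)), (-45, np.float64(-6.0), np.float64(13.0)), (-30, np.float64(-11.0), np.float64(15.0)), (-15, np.float64(-14.0), np.float64(14.0)), (0, np.float64(-10.0), np.float64(13.0)), (15, np.float64(-15.0), np.float64(14.0)), (30, np.float64(-5.0), np.float64(15.0)), (45, np.float64(-5.0), np.float64(14.0)), (60, np.float64(-9.0), np.float64(12.0)), (75, np.float64(-13.0), np.float64(12.0))]
```

>>> jog_arm(commands=[{"rotation": [0, 0, 0], "translation": [0.4, -0.1, 2.5], "jaw": 4}, {"rotation": [0, 0, 0], "translation": [0, 0, 1.5], "jaw": 4}, {"rotation": [0, 0, 0], "translation": [0, 0, 0.4], "jaw": 4}, {"rotation": [0, 0, 0], "translation": [0, 0, 0], "jaw": 4}])

```text
clock: 11.08
position: [0.4581, 0.076, 0.0286]
tcp_rot: [[0.966, -0.257, 0.0], [-0.257, -0.966, -0.0], [0.0, 0.0, -1.0]]
wrist_force: [-0.0, -1.1, -0.5]
finger_gap: 0.47
finger_force: 0.0
```

>>> jog_arm(commands=[{"rotation": [0, 0, 0], "translation": [0, 0, 0], "jaw": 3}, {"rotation": [0, 0, 0], "translation": [0, 0, 0], "jaw": 2}, {"rotation": [0, 0, 0], "translation": [0, 0, 0], "jaw": 1.5}, {"rotation": [0, 0, 0], "translation": [0, 0, 0], "jaw": 1.5}])

```text
clock: 11.58
position: [0.4586, 0.076, 0.0293]
tcp_rot: [[0.966, -0.257, 0.001], [-0.257, -0.966, -0.0], [0.001, -0.0, -1.0]]
wrist_force: [-1.0, -0.8, 6.7]
finger_gap: 0.278
finger_force: 58.6
```

>>> jog_arm(commands=[{"rotation": [0, 0, 0], "translation": [0, 0, -4], "jaw": 1.5}, {"rotation": [0, 0, 0], "translation": [0, 0, -5.6], "jaw": 1.5}, {"rotation": [0, 0, 0], "translation": [2.05, 4.7, 0], "jaw": 1.5}, {"rotation": [0, 0, 0], "translation": [2.05, 4.7, 0], "jaw": 1.5}, {"rotation": [0, 0, 0], "translation": [2.05, 4.7, 0], "jaw": 1.5}])

```text
clock: 12.2
position: [0.4815, -0.0777, 0.125]
tcp_rot: [[0.967, -0.257, 0.001], [-0.257, -0.967, -0.001], [0.001, 0.0, -1.0]]
wrist_force: [0.8, 0.7, -1.4]
finger_gap: 0.271
finger_force: 59.6
```

>>> jog_arm(commands=[{"rotation": [0, 0, 0], "translation": [2.05, 4.7, 0], "jaw": 1.5}, {"rotation": [0, 0, 0], "translation": [2.05, 4.7, 0], "jaw": 1.5}, {"rotation": [0, 0, 0], "translation": [2.05, 4.7, 0], "jaw": 1.5}, {"rotation": [0, 0, 0], "translation": [2.05, 4.7, 0], "jaw": 1.5}, {"rotation": [0, 0, 0], "translation": [2.05, 4.7, 0], "jaw": 1.5}])

```text
clock: 12.82
position: [0.5198, -0.3312, 0.1245]
tcp_rot: [[0.966, -0.257, 0.0], [-0.257, -0.966, 0.0], [-0.0, -0.0, -1.0]]
wrist_force: [0.4, 0.1, -0.9]
finger_gap: 0.28
finger_force: 59.6
```

>>> jog_arm(commands=[{"rotation": [0, 0, 0], "translation": [2.05, 4.6, 0], "jaw": 1.5}, {"rotation": [0, 0, -10.7], "translation": [0, 0, 0], "jaw": 1.5}, {"rotation": [0, 0, 0], "translation": [0, 0, 0], "jaw": 1.5}, {"rotation": [0, 0, 0], "translation": [0, 0, 0], "jaw": 1.5}])

```text
clock: 13.32
position: [0.528, -0.3781, 0.1243]
tcp_rot: [[0.997, -0.075, -0.0], [-0.075, -0.997, 0.001], [-0.0, -0.001, -1.0]]
wrist_force: [-0.1, 0.7, -1.2]
finger_gap: 0.273
finger_force: 59.6
```

```bash
cat >> h.py <<'E'
def held(y0,y1):
    o=telemetry.get_obs();R=o['tcp_rot'];p=o['position'];print(p.round(4),np.degrees(np.arctan2(R[1,0],R[0,0])).round(2),o['finger_gap'],o['q'].round(2))
    for n in("scene","top"):
        a,P=snap(n);f=a["frame"].astype(int)
        m=(P[...,2]>p[2]-.025)&(P[...,2]<p[2]-.005)&(abs(P[...,0]-p[0]-.068)<.034)&(abs(P[...,1]-p[1])<.05)
        q=P[m]*1000
        for k in range(int(p[0]*1000)+40,int(p[0]*1000)+110,15):
            s=q[abs(q[:,0]-k)<6]
            if len(s): print(n,k,s[:,1].min().round(1),s[:,1].max().round(1),s[:,2].max().round(1))
        w=(f[...,2]-f[...,0]>35)&(P[...,1]>y0)&(P[...,1]<y1)&(P[...,0]>.48)&(P[...,0]<.67)
        for lo,hi in((.003,.013),(.025,.037)):
            mm=w&(P[...,2]>lo)&(P[...,2]<hi);print(n,"rack",lo,rect(P,mm),mm.sum())
E
python3 -c "
from h import *
held(-.45,-.25)"
```

```text
[ 0.528  -0.3781  0.1243] -4.3 0.2730131912720549 [ 0.93  0.66 -0.5   1.65  0.37  0.93 -1.35]
scene 568 -388.5 -362.4 110.7
scene 583 -393.1 -366.1 109.2
scene 598 -391.1 -364.9 111.0
scene 613 -396.2 -369.2 110.7
scene rack 0.003 (array([ 572.34912109, -341.13772583]), (142.5, 137.6), 85.58898162841797) 647
scene rack 0.025 (array([ 602.67651367, -343.93841553]), (145.6, 80.8), 85.06793212890625) 215
top 568 -395.8 -364.2 114.7
top 583 -395.3 -366.8 112.3
top 598 -398.6 -366.4 112.5
top 613 -398.9 -368.5 113.5
top 628 -394.6 -373.8 107.4
top rack 0.003 (array([ 577.8026123 , -340.92663574]), (141.5, 138.6), -2.5254669189453125) 1572
top rack 0.025 (array([ 605.01025391, -344.46072388]), (140.2, 79.7), 85.5911636352539) 314
```

>>> jog_arm(commands=[{"rotation": [0, 0, 0], "translation": [0, 0.2, 3.5], "jaw": 1.5}, {"rotation": [0, 0, 0], "translation": [0, 0, 3.0], "jaw": 1.5}, {"rotation": [0, 0, 0], "translation": [0, 0, 1.5], "jaw": 1.5}, {"rotation": [0, 0, 0], "translation": [0, 0, 0.6], "jaw": 1.5}, {"rotation": [0, 0, 0], "translation": [0, 0, 0], "jaw": 1.5}])

```text
clock: 14.05
position: [0.5284, -0.3812, 0.0388]
tcp_rot: [[0.997, -0.073, 0.001], [-0.073, -0.997, -0.0], [0.001, 0.0, -1.0]]
wrist_force: [0.7, -0.4, -1.9]
finger_gap: 0.274
finger_force: 59.6
```

>>> jog_arm(commands=[{"rotation": [0, 0, 0], "translation": [0, 0, 0.3], "jaw": 1.5}, {"rotation": [0, 0, 0], "translation": [0, 0, 0], "jaw": 1.5}])

```text
clock: 14.3
position: [0.5282, -0.3815, 0.0359]
tcp_rot: [[0.997, -0.073, 0.001], [-0.073, -0.997, -0.001], [0.001, 0.001, -1.0]]
wrist_force: [0.1, 0.0, -1.6]
finger_gap: 0.275
finger_force: 59.6
```

>>> jog_arm(commands=[{"rotation": [0, 0, 0], "translation": [0, 0, 0.2], "jaw": 1.5}, {"rotation": [0, 0, 0], "translation": [0, 0, 0], "jaw": 1.5}])

```text
clock: 14.55
position: [0.5283, -0.3817, 0.0353]
tcp_rot: [[0.997, -0.073, 0.001], [-0.073, -0.997, -0.001], [0.001, 0.001, -1.0]]
wrist_force: [-3.3, 2.1, 9.3]
finger_gap: 0.275
finger_force: 61.0
```

>>> jog_arm(commands=[{"rotation": [0, 0, 0], "translation": [0, 0, 0], "jaw": 3.2}, {"rotation": [0, 0, 0], "translation": [0, 0, 0], "jaw": 4.5}, {"rotation": [0, 0, 0], "translation": [0, 0, -3], "jaw": 4.5}, {"rotation": [0, 0, 0], "translation": [0, 0, -6], "jaw": 4.5}, {"rotation": [0, 0, 0], "translation": [0, 0, -2], "jaw": 4.5}])

```text
clock: 15.18
position: [0.5301, -0.3823, 0.1473]
tcp_rot: [[0.997, -0.073, 0.005], [-0.073, -0.997, -0.003], [0.005, 0.003, -1.0]]
wrist_force: [0.0, 0.5, 0.4]
finger_gap: 0.524
finger_force: 0.0
```

```bash
cat >> h.py <<'E'
def inrack(y0,y1,n="scene"):
    a,P=snap(n);f=a["frame"].astype(int)
    g=(abs(f[...,2]-f[...,0])<30)&(P[...,2]>.009)&(P[...,2]<.026)&(P[...,0]>.45)&(P[...,0]<.66)&(P[...,1]>y0)&(P[...,1]<y1)
    Q=P*1;Q[~g]=np.nan;comp(Q,.4,.7,y0,y1)
    return a
E
python3 - <<'E'
from h import *
o=telemetry.get_obs();print(o['position'].round(4),o['tcp_rot'].round(3).tolist())
inrack(-.42,-.345);inrack(-.2,-.12)
_,P=snap("top");comp(P,.35,.6,.26,.38)
E
```

```text
[ 0.5301 -0.3823  0.1473] [[0.997, -0.073, 0.005], [-0.073, -0.997, -0.003], [0.005, 0.003, -1.0]]
n 209 ctr [ 541.  -380.2] (151.6, 28.0) ang -3.6 pivot [ 521. -379.] medz 17.6
[(-75, np.float64(-7.0), np.float64(8.0)), (-60, np.float64(-7.0), np.float64(8.0)), (-45, np.float64(-11.0), np.float64(9.0)), (-30, np.float64(-14.0), np.float64(14.0)), (-15, np.float64(-12.0), np.float64(12.0)), (0, np.float64(-12.0), np.float64(12.0)), (15, np.float64(-14.0), np.float64(12.0)), (30, np.float64(-12.0), np.float64(14.0)), (45, np.float64(-11.0), np.float64(5.0)), (60, np.float64(-14.0), np.float64(9.0)), (75, np.float64(-13.0), np.float64(0.0))]
n 278 ctr [ 544.1 -159.4] (157.7, 27.0) ang 3.2 pivot [ 524.1 -160.6] medz 17.8
[(-75, np.float64(-9.0), np.float64(9.0)), (-60, np.float64(-10.0), np.float64(6.0)), (-45, np.float64(-12.0), np.float64(7.0)), (-30, np.float64(-13.0), np.float64(11.0)), (-15, np.float64(-13.0), np.float64(11.0)), (0, np.float64(-13.0), np.float64(10.0)), (15, np.float64(-11.0), np.float64(13.0)), (30, np.float64(-12.0), np.float64(13.0)), (45, np.float64(-13.0), np.float64(9.0)), (60, np.float64(-12.0), np.float64(7.0)), (75, np.float64(-11.0), np.float64(7.0))]
n 555 ctr [474.7 319. ] (157.2, 33.3) ang 9.1 pivot [455.  315.9] medz 12.0
[(-75, np.float64(-9.0), np.float64(10.0)), (-60, np.float64(-10.0), np.float64(11.0)), (-45, np.float64(-10.0), np.float64(10.0)), (-30, np.float64(-11.0), np.float64(13.0)), (-15, np.float64(-12.0), np.float64(14.0)), (0, np.float64(-11.0), np.float64(12.0)), (15, np.float64(-15.0), np.float64(14.0)), (30, np.float64(-17.0), np.float64(16.0)), (45, np.float64(-16.0), np.float64(17.0)), (60, np.float64(-17.0), np.float64(15.0)), (75, np.float64(-16.0), np.float64(16.0))]
```

>>> jog_arm(commands=[{"rotation": [0, 0, 0], "translation": [-1.0, -5.8, 0], "jaw": 5}, {"rotation": [0, 0, 0], "translation": [-1.0, -5.8, 0], "jaw": 5}, {"rotation": [0, 0, 0], "translation": [-1.0, -5.8, 0], "jaw": 5}, {"rotation": [0, 0, 0], "translation": [-1.0, -5.8, 0], "jaw": 5}, {"rotation": [0, 0, 0], "translation": [-1.0, -5.8, 0], "jaw": 5}])

```text
clock: 15.95
position: [0.4973, -0.0866, 0.1414]
tcp_rot: [[0.997, -0.073, -0.003], [-0.073, -0.997, 0.001], [-0.003, -0.001, -1.0]]
wrist_force: [0.8, 0.4, 0.5]
finger_gap: 0.589
finger_force: 0.0
```

>>> jog_arm(commands=[{"rotation": [0, 0, 0], "translation": [-1.0, -5.8, 0], "jaw": 5}, {"rotation": [0, 0, 0], "translation": [-1.0, -5.8, 0], "jaw": 5}, {"rotation": [0, 0, 0], "translation": [-1.0, -5.8, 0], "jaw": 5}, {"rotation": [0, 0, 0], "translation": [-1.0, -5.8, 0], "jaw": 5}, {"rotation": [0, 0, 0], "translation": [-1.0, -5.8, 0], "jaw": 5}])

```text
clock: 16.58
position: [0.4689, 0.2054, 0.1414]
tcp_rot: [[0.997, -0.074, -0.003], [-0.074, -0.997, -0.001], [-0.003, 0.001, -1.0]]
wrist_force: [1.6, -0.1, 0.3]
finger_gap: 0.588
finger_force: 0.0
```

>>> jog_arm(commands=[{"rotation": [0, 0, 0], "translation": [-1.2, -5.6, 0], "jaw": 5}, {"rotation": [0, 0, 0], "translation": [-1.2, -5.5, 0], "jaw": 5}, {"rotation": [0, 0, -6.1], "translation": [0, 0, 3.5], "jaw": 5}, {"rotation": [0, 0, -6.1], "translation": [0, 0, 3.5], "jaw": 5}, {"rotation": [0, 0, 0], "translation": [0, 0, 0], "jaw": 5}])

```text
clock: 17.2
position: [0.4511, 0.3147, 0.069]
tcp_rot: [[0.99, 0.139, -0.008], [0.139, -0.99, -0.005], [-0.009, 0.004, -1.0]]
wrist_force: [-0.2, 0.3, 0.2]
finger_gap: 0.587
finger_force: 0.0
```

```bash
python3 - <<'E'
from h import *
o=telemetry.get_obs();R=o['tcp_rot'];p=o['position'];print(p.round(4),np.degrees(np.arctan2(R[1,0],R[0,0])),o['finger_gap'],o['q'].round(2))
t=np.array([.4545,.3165,p[2]]);print("tool delta cm",(R.T@(t-p)*100).round(2))
a,P=snap("scene");comp(P,.35,.6,.26,.38)
E
```

```text
[0.4511 0.3147 0.069 ] 8.01619400070393 0.5871319044533867 [-0.26  0.61 -0.5   1.92  0.42  0.73 -2.44]
tool delta cm [ 0.36 -0.13 -0.  ]
n 620 ctr [473.  322.9] (157.8, 32.2) ang 7.7 pivot [453.1 320.2] medz 12.1
[(-75, np.float64(-13.0), np.float64(8.0)), (-60, np.float64(-14.0), np.float64(7.0)), (-45, np.float64(-13.0), np.float64(7.0)), (-30, np.float64(-16.0), np.float64(10.0)), (-15, np.float64(-13.0), np.float64(11.0)), (0, np.float64(-12.0), np.float64(10.0)), (15, np.float64(-16.0), np.float64(14.0)), (30, np.float64(-5.0), np.float64(15.0)), (45, np.float64(-9.0), np.float64(15.0)), (60, np.float64(-15.0), np.float64(16.0)), (75, np.float64(-13.0), np.float64(15.0))]
```

>>> jog_arm(commands=[{"rotation": [0, 0, 0], "translation": [0.1, -0.3, 2.5], "jaw": 5}, {"rotation": [0, 0, 0], "translation": [0, 0, 1.5], "jaw": 5}, {"rotation": [0, 0, 0], "translation": [0, 0, 0.5], "jaw": 5}, {"rotation": [0, 0, 0], "translation": [0, 0, 0], "jaw": 4}])

```text
clock: 17.75
position: [0.4554, 0.3199, 0.0286]
tcp_rot: [[0.99, 0.139, 0.0], [0.139, -0.99, -0.0], [0.0, 0.0, -1.0]]
wrist_force: [0.5, -0.3, -0.3]
finger_gap: 0.466
finger_force: 0.0
```

>>> jog_arm(commands=[{"rotation": [0, 0, 0], "translation": [0, 0, 0], "jaw": 3}, {"rotation": [0, 0, 0], "translation": [0, 0, 0], "jaw": 2}, {"rotation": [0, 0, 0], "translation": [0, 0, 0], "jaw": 1.5}, {"rotation": [0, 0, 0], "translation": [0, 0, 0], "jaw": 1.5}])

```text
clock: 18.25
position: [0.4558, 0.32, 0.0294]
tcp_rot: [[0.99, 0.139, 0.001], [0.139, -0.99, -0.0], [0.001, 0.0, -1.0]]
wrist_force: [-2.3, -1.2, 6.3]
finger_gap: 0.274
finger_force: 58.7
```

>>> jog_arm(commands=[{"rotation": [0, 0, 0], "translation": [0, 0, -4], "jaw": 1.5}, {"rotation": [0, 0, 0], "translation": [0, 0, -5.6], "jaw": 1.5}, {"rotation": [0, 0, 0], "translation": [-0.1, 5.7, 0], "jaw": 1.5}, {"rotation": [0, 0, 0], "translation": [-0.1, 5.7, 0], "jaw": 1.5}, {"rotation": [0, 0, 0], "translation": [-0.1, 5.7, 0], "jaw": 1.5}])

```text
clock: 18.88
position: [0.4762, 0.1486, 0.1248]
tcp_rot: [[0.99, 0.14, 0.001], [0.14, -0.99, -0.0], [0.001, 0.0, -1.0]]
wrist_force: [0.0, -0.6, -2.7]
finger_gap: 0.27
finger_force: 59.5
```

>>> jog_arm(commands=[{"rotation": [0, 0, 0], "translation": [-0.1, 5.7, 0], "jaw": 1.5}, {"rotation": [0, 0, 0], "translation": [-0.1, 5.7, 0], "jaw": 1.5}, {"rotation": [0, 0, 0], "translation": [-0.1, 5.7, 0], "jaw": 1.5}, {"rotation": [0, 0, 0], "translation": [-0.1, 5.7, 0], "jaw": 1.5}, {"rotation": [0, 0, 0], "translation": [-0.1, 5.7, 0], "jaw": 1.5}])

```text
clock: 19.5
position: [0.5109, -0.1345, 0.1247]
tcp_rot: [[0.99, 0.139, 0.001], [0.139, -0.99, -0.0], [0.001, 0.0, -1.0]]
wrist_force: [0.9, 1.0, -2.3]
finger_gap: 0.276
finger_force: 59.5
```

>>> jog_arm(commands=[{"rotation": [0, 0, 0], "translation": [-0.1, 5.7, 0], "jaw": 1.5}, {"rotation": [0, 0, 0], "translation": [-0.1, 5.7, 0], "jaw": 1.5}, {"rotation": [0, 0, 6.15], "translation": [-0.1, 5.55, 0], "jaw": 1.5}, {"rotation": [0, 0, 6.15], "translation": [0, 0, 0], "jaw": 1.5}, {"rotation": [0, 0, 0], "translation": [0, 0, 0], "jaw": 1.5}])

```text
clock: 20.12
position: [0.5312, -0.3011, 0.1242]
tcp_rot: [[0.997, -0.075, -0.0], [-0.075, -0.997, 0.0], [-0.0, -0.0, -1.0]]
wrist_force: [-0.1, 0.2, -1.8]
finger_gap: 0.274
finger_force: 59.6
```

>>> jog_arm(commands=[{"rotation": [0, 0, 0], "translation": [0, 0, 0], "jaw": 1.5}])

```text
clock: 20.25
position: [0.5317, -0.2994, 0.1243]
tcp_rot: [[0.997, -0.071, -0.0], [-0.071, -0.997, 0.001], [-0.0, -0.001, -1.0]]
wrist_force: [-0.5, 0.5, -2.2]
finger_gap: 0.277
finger_force: 59.6
```

```bash
python3 -c "
from h import *
held(-.45,-.25)"
```

```text
[ 0.5317 -0.2994  0.1243] -4.06 0.27748021920782145 [ 0.76  0.58 -0.38  1.76  0.27  0.86 -1.39]
scene 571 -314.8 -283.2 109.7
scene 586 -311.6 -285.3 110.4
scene 601 -316.3 -287.0 110.1
scene 616 -318.7 -288.2 109.7
scene 631 -313.7 -291.1 104.1
scene rack 0.003 (array([ 572.83398438, -339.38757324]), (143.5, 137.6), 86.54808807373047) 491
scene rack 0.025 (array([ 604.43273926, -344.86663818]), (148.0, 82.3), 84.85913848876953) 215
top 571 -314.7 -287.0 115.2
top 586 -318.1 -288.0 113.7
top 601 -320.4 -287.2 112.4
top 616 -320.8 -289.0 113.1
top 631 -320.5 -290.8 111.4
top rack 0.003 (array([ 576.42773438, -333.9866333 ]), (137.1, 123.8), -4.175331115722656) 534
top rack 0.025 (array([ 606.09466553, -334.64068604]), (120.9, 78.5), 86.38042449951172) 197
```

>>> jog_arm(commands=[{"rotation": [0, 0, 0], "translation": [0, 0.1, 3.5], "jaw": 1.5}, {"rotation": [0, 0, 0], "translation": [0, 0, 3.0], "jaw": 1.5}, {"rotation": [0, 0, 0], "translation": [0, 0, 1.5], "jaw": 1.5}, {"rotation": [0, 0, 0], "translation": [0, 0, 0.6], "jaw": 1.5}, {"rotation": [0, 0, 0], "translation": [0, 0, 0.3], "jaw": 1.5}])

```text
clock: 20.98
position: [0.5321, -0.3019, 0.0358]
tcp_rot: [[0.997, -0.074, 0.001], [-0.074, -0.997, -0.0], [0.001, 0.0, -1.0]]
wrist_force: [-0.9, -0.0, -0.8]
finger_gap: 0.274
finger_force: 59.6
```

>>> jog_arm(commands=[{"rotation": [0, 0, 0], "translation": [0, 0, 0.2], "jaw": 1.5}, {"rotation": [0, 0, 0], "translation": [0, 0, 0], "jaw": 1.5}])

```text
clock: 21.22
position: [0.5322, -0.302, 0.0354]
tcp_rot: [[0.997, -0.075, 0.001], [-0.075, -0.997, -0.001], [0.001, 0.001, -1.0]]
wrist_force: [-3.2, 2.6, 6.6]
finger_gap: 0.276
finger_force: 60.5
```

On the floor. Release and lift clear.

>>> jog_arm(commands=[{"rotation": [0, 0, 0], "translation": [0, 0, 0], "jaw": 3.2}, {"rotation": [0, 0, 0], "translation": [0, 0, 0], "jaw": 4.2}, {"rotation": [0, 0, 0], "translation": [0, 0, -3], "jaw": 4.2}, {"rotation": [0, 0, 0], "translation": [0, 0, -6], "jaw": 4.2}, {"rotation": [0, 0, 0], "translation": [0, 0, -6], "jaw": 4.2}])

```text
clock: 21.85
position: [0.5313, -0.3018, 0.1847]
tcp_rot: [[0.997, -0.075, -0.0], [-0.075, -0.997, 0.0], [-0.0, -0.0, -1.0]]
wrist_force: [0.2, -0.9, -0.5]
finger_gap: 0.491
finger_force: 0.0
```

>>> jog_arm(commands=[{"rotation": [0, 0, 0], "translation": [0, 0, -5], "jaw": 4.2}, {"rotation": [0, 0, 0], "translation": [0, 0, 0], "jaw": 4.2}])

```text
clock: 22.1
position: [0.5345, -0.3033, 0.2389]
tcp_rot: [[0.997, -0.075, 0.009], [-0.075, -0.997, -0.005], [0.009, 0.005, -1.0]]
wrist_force: [-0.8, 0.1, 0.2]
finger_gap: 0.491
finger_force: 0.0
```

```bash
python3 - <<'E'
from h import *
inrack(-.42,-.345);inrack(-.335,-.26);a=inrack(-.2,-.12)
cv2.imwrite("pics/a6.png",cv2.resize(a["frame"][120:260,200:380],(774,600)))
E
```

```text
n 210 ctr [ 541.5 -380.2] (154.9, 30.8) ang -1.3 pivot [ 521.5 -379.8] medz 17.8
[(-75, np.float64(-6.0), np.float64(14.0)), (-60, np.float64(-3.0), np.float64(11.0)), (-45, np.float64(-7.0), np.float64(10.0)), (-30, np.float64(-15.0), np.float64(12.0)), (-15, np.float64(-13.0), np.float64(12.0)), (0, np.float64(-11.0), np.float64(13.0)), (15, np.float64(-12.0), np.float64(12.0)), (30, np.float64(-12.0), np.float64(13.0)), (45, np.float64(-14.0), np.float64(4.0)), (60, np.float64(-13.0), np.float64(4.0)), (75, np.float64(-15.0), np.float64(-10.0))]
n 209 ctr [ 555.9 -301.1] (172.3, 30.6) ang -8.1 pivot [ 536.  -298.3] medz 17.5
[(-75, np.float64(-15.0), np.float64(3.0)), (-60, np.float64(-11.0), np.float64(5.0)), (-45, np.float64(-9.0), np.float64(8.0)), (-30, np.float64(-6.0), np.float64(10.0)), (-15, np.float64(-0.0), np.float64(11.0)), (0, np.float64(-10.0), np.float64(12.0)), (15, np.float64(-13.0), np.float64(15.0)), (30, np.float64(-12.0), np.float64(10.0)), (45, np.float64(-9.0), np.float64(15.0)), (60, np.float64(-8.0), np.float64(10.0)), (75, np.float64(-3.0), np.float64(-3.0))]
n 274 ctr [ 543.8 -159.3] (158.3, 26.8) ang 4.0 pivot [ 523.8 -160.7] medz 18.0
[(-75, np.float64(-9.0), np.float64(8.0)), (-60, np.float64(-10.0), np.float64(9.0)), (-45, np.float64(-11.0), np.float64(9.0)), (-30, np.float64(-13.0), np.float64(11.0)), (-15, np.float64(-10.0), np.float64(11.0)), (0, np.float64(-13.0), np.float64(11.0)), (15, np.float64(-11.0), np.float64(13.0)), (30, np.float64(-11.0), np.float64(12.0)), (45, np.float64(-12.0), np.float64(10.0)), (60, np.float64(-12.0), np.float64(5.0)), (75, np.float64(-13.0), np.float64(7.0))]
```

View pics/a6.png

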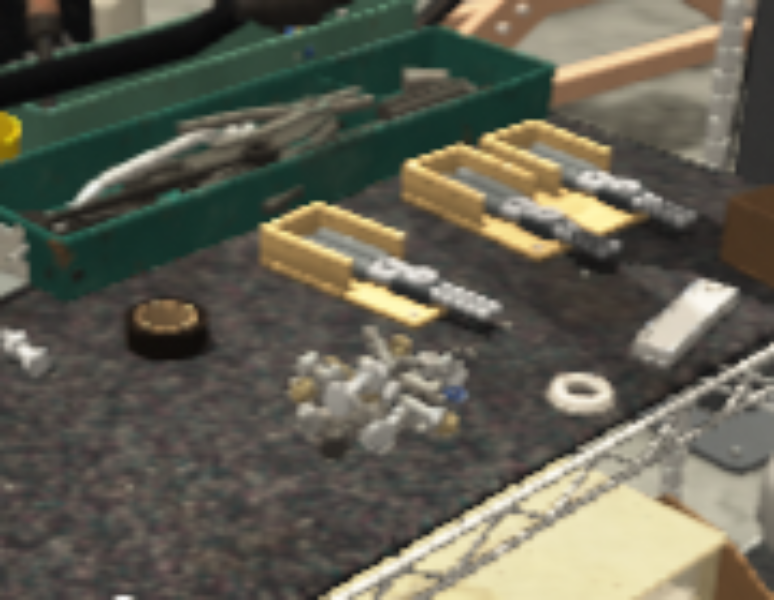

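All three clamps lie shut and flat, handles in the pockets, with jaws out in front at about (460,295), (590,240) and (665,210). The tape and bolt haven't moved, and the gripper is clear.

```bash
python3 -c "
from h import *
print(workorder.close_job())"
```

```text
the job is handed in; nothing more can be done
None
```

All three clamps are racked shut and flat: the one found open was squeezed shut, let go, taken up again and put in the single rack, and the other two are in the double rack; the job is handed in at about 22 s of the 72 s, but no verdict came back.

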